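# Clear a vial jam at the mouth of an infeed track

## Robot

A 6-joint arm with a two-finger parallel gripper is mounted at the origin on a cart in front of the work surface, level with it; the furniture and walls round the work are solid. World frame = base frame: x ahead of the robot, y to its left, z up, the work surface at z = 0. Lengths are in m, angles in rad, forces in N, time in s.
With the tool pointing down it reaches from about 0.325 to 0.775 m from the base axis. Payload 9.3 kg.
Tool frame: the origin (TCP) lies between the finger pads; the fingertips stand 8 mm ahead of it and the grasp point (between the pads) lies 11 mm behind it; z points along the fingers, y is the line along which they close (so a half turn about z gives the same grasp; the last joint's range is limited). The gripper opens to 85 mm and grips with 20 to 120 N. Pads are 22 mm wide; open, the fingers measure 114 mm over their backs; the gripper's body (76 mm by 85 mm) begins 54 mm behind the grasp point. The pads swing forward as they close: fully open they stand 13 mm farther back than shut.
Start: joints at [-1.432, 0.259, 0.021, 1.334, 0, 1.418], TCP at [0.158, -0.527, 0.239] pointing down, gripper open.
Joint ranges: [-3.04, 3.04], [-0.91, 1.82], [-1.04, 1.36], [-1.92, 1.95], [-1.52, 1.45], [-3.14, 3.14]. Speed limits (rad/s): [2.22, 2.22, 2.79, 3.14, 3.14, 3.14].

## Interface

Orientations are given as a unit quaternion [w, x, y, z].
In Python, from plant import ctrl, imaging, sign_off gives the robot as it stands.
- The arm moves only by the tool jog_arm, never from a script. Its argument "steps" is a list of rows, each a list of 7 numbers: the turn, a rotation vector about the tool's x, y, z in rad, then the shift along the tool's x, y, z in m, then the opening, from -1 (shut) to 1 (fully open). In form: [[rx, ry, rz, tx, ty, tz, claw], ...]. A call has 1 to 5 rows; each row is the pose to reach, as a shift and turn from the pose commanded when the call began, along the tool's axes at that moment; what a row does not reach only later rows make up. A row lasts 1/8 s, in which the tool goes at most 62.5 mm and 10.7 degrees, less where a joint would pass 70% of its speed; a pose out of reach is approached as far as the arm can. A call with a gripper value outside its range is refused whole. The fingers move at their own pace and stop on an object; "squeeze" is the grip in N (left out, the last holds). Time passes only in rows, so rows that repeat a pose let the fingers close. It gives the time, the measured TCP pose, the force, the opening and the grip force at its end, in the units of the state.
- ctrl.get_state(): the state, without advancing time (a new reading comes with each control period).
- imaging.read_camera(name): name is "side" or "top"; returns a dict with "pixels" (400x640x3 uint8, red, green, blue), "z_map" (400x640 float32, m along the optical axis (not along the pixel's ray), 0 where there is no reading), "mtx" (3x3 intrinsics, pixels), "pose" (4x4, takes a point from camera to world coordinates). Camera axes: x right, y down, z forward; pixel columns grow to the right and rows downward; lengths in m; the calibration is good to about 2 mm. A picture is of the moment at which its call begins.
- sign_off(): hands the job in; it is judged then, once.
The state is a dict: "t": time; "q": joint angles; "joint_velocities": joint speeds; "joint_efforts": joint torques, N m; "eef_pos": TCP position; "orientation": TCP orientation; "force": force on the tool from outside, world axes, zero at the start; "torque": the same for the moment, N m; "finger_gap": opening from 0.0 (shut) to 1.0 (fully open); "grip_force": force on a finger pad.
Only numpy, scipy, OpenCV 4.12 (cv2) and the standard library are available. Lean on these libraries where they do the work, as an engineer would, in place of code of your own. Each camera call takes 0.05 s, during which the arm holds its last target. There are 200 camera calls.

## Task

Two glass vials have arrived side by side at the narrow mouth of the infeed track and jammed: the one beside the line, on the pen side, is blocking. Make room with the sliding follower, nudge the blocking vial back a full vial's width and in behind its neighbour, without lifting it, so that all four stand in single file; then run the follower up until the whole row bears on the end stop and hold it there for a moment with a push of about 8 N on the glass. Never put more than 12 N on a vial with fingers or follower, leave the follower against the row, and do not tip a vial or disturb the other things on the bench.

Things in the scene. Friction and masses are not known exactly. Their poses are not given: they have to be found in the camera images.
- feeder: Infeed track, fixed to the bench: slippery aluminium deck (friction 0.25) 283 x 80 mm, top 10 mm above the bench, white rails 10 mm thick, tops 24 mm above the bench. Origin on the bench, on the lane's centre line, where the pen ends and the shoulder begins; x is the feed direction, y across toward the pen side, z up. A straight rail, inner face at y = -15 mm, runs all along.
- pen (a point): Middle of the pen on the deck (track x -67, y 13 mm). The pen, track x -135 to 0 mm, is 56 mm wide: from the straight rail to a rail with its inner face at y = +41 mm. At the start two vials are jammed abreast at its forward end, x about -8 mm: one in line at y about -1 mm, the blocking one at y about 26 mm against the shoulder; two more stand loosely ahead in the lane.
- mouth (a point): The lane's mouth on the deck (track x 15, y 0 mm). A slanting shoulder from track (0, 41) to (15, 15) mm narrows the pen to the lane, which is 30 mm wide, y -15 to +15, from x 15 to 116 mm.
- end_block (a point): Front face of the end block (track x 118 mm, y 0, deck height; block 12 mm thick, top 56 mm above the bench). The thumbscrew stop through it has its 16 mm pad set anywhere from track x 96 to 114 mm: the setting is not reported and has to be felt. A clear guard, underside 78 and top 81 mm above the bench, lies over the lane from x 78 to 132 mm.
- follower: Rubber-faced upright plate 40 mm wide, 8 mm thick, top 49 mm above the bench, sliding along the track; starts just behind the two jammed vials. Origin at the foot of its front face, 10 mm above the bench, at track y = 7 mm; axes as the track's. Its face can stand from track x = -75 to +8 mm. It takes about 3.5 N to slide and stays where it is left.
- follower_knob (a point): Centre of the follower's black knob: a round upright knob 18 mm in diameter and 34 mm tall, from 60 to 94 mm above the bench, on a 10 mm post, 50 mm behind the follower's face.
- vial_a: One of four alike capped glass vials, 27 mm in diameter, 61 mm tall (body to 50 mm, cap 23 mm wide above), 24 g, standing on the track's deck. Origin at the centre of its underside. Which of the four stands where is drawn anew each time.
- vial_b: One of four alike capped glass vials, 27 mm in diameter, 61 mm tall (body to 50 mm, cap 23 mm wide above), 24 g, standing on the track's deck. Origin at the centre of its underside. Which of the four stands where is drawn anew each time.
- vial_c: One of four alike capped glass vials, 27 mm in diameter, 61 mm tall (body to 50 mm, cap 23 mm wide above), 24 g, standing on the track's deck. Origin at the centre of its underside. Which of the four stands where is drawn anew each time.
- vial_d: One of four alike capped glass vials, 27 mm in diameter, 61 mm tall (body to 50 mm, cap 23 mm wide above), 24 g, standing on the track's deck. Origin at the centre of its underside. Which of the four stands where is drawn anew each time.
- small_vial: Bystander: a small capped vial, 17 mm in diameter, 38 mm tall, standing beside the straight rail.
- tweezers: Bystander: steel tweezers 124 mm long lying beside the lane on the pen side.
- weigh_boat: Bystander: white weighing boat 50 x 50 x 11 mm beside the straight rail.
- beaker_250: Bystander: beaker 73 mm wide, 112 mm tall, behind the track.
- wash_bottle: Bystander: wash bottle 67 x 129 mm, 223 mm tall with its spout, behind the track.
- notebook: Bystander: green notebook 210 x 153 x 16 mm to the left of the track.
- marker: Bystander: marker pen 127 mm long lying on the notebook.
- stir_rod: Bystander: glass rod 194 mm long, 6 mm thick, lying to the right of the track.

How it is judged:
On the way, in this order (a step that is already met when the one before it is completed fails the run):
1. one of the vials has been pushed back along the pen, at least 18 mm behind where the jam held it (x of any of vial_a, vial_b, vial_c, vial_d in the frame of feeder below -0.027 m), for 0.1 s.
2. all four in single file, at the mouth or in the lane (x above -1 mm) and within 6 mm of the lane's centre line, and the follower presses on the row with more than 5 N for 0.3 s (x of each of vial_a, vial_b, vial_c, vial_d in the frame of feeder above -0.001 m and y of vial_a in the frame of feeder between -0.006 and 0.006 m and y of vial_b in the frame of feeder between -0.006 and 0.006 m and y of vial_c in the frame of feeder between -0.006 and 0.006 m and y of vial_d in the frame of feeder between -0.006 and 0.006 m and (contact force between follower and vial_a above 5 N or contact force between follower and vial_b above 5 N or contact force between follower and vial_c above 5 N or contact force between follower and vial_d above 5 N)), for 0.3 s.
At the end, for the whole second after the job is handed in: All four vials stand upright (within 0.1 rad) and at rest in single file, each within 6 mm of the lane's centre line and with its centre at or past the end of the pen (track x above -1 mm), with the follower's face left within 2.5 mm of the last one (x of each of vial_a, vial_b, vial_c, vial_d in the frame of feeder above -0.001 m and y of vial_a in the frame of feeder between -0.006 and 0.006 m and y of vial_b in the frame of feeder between -0.006 and 0.006 m and y of vial_c in the frame of feeder between -0.006 and 0.006 m and y of vial_d in the frame of feeder between -0.006 and 0.006 m and x of any of vial_a, vial_b, vial_c, vial_d in the frame of follower below 0.016 m and angle between each of vial_a, vial_b, vial_c, vial_d's own z axis and vertical below 0.1 rad and linear speed of each of vial_a, vial_b, vial_c, vial_d below 0.02 m/s); the robot touches nothing.
It fails at once if more than 12 N on a vial from the fingers or the follower (contact force between any of the fingers, follower and vial_a above 12 N or contact force between any of the fingers, follower and vial_b above 12 N or contact force between any of the fingers, follower and vial_c above 12 N or contact force between any of the fingers, follower and vial_d above 12 N).
It fails at once if a vial tipped by more than 0.35 rad (angle between any of vial_a, vial_b, vial_c, vial_d's own z axis and vertical above 0.35 rad).
It fails at once if a vial lifted more than 12 mm off the deck (height (world z) of any of vial_a, vial_b, vial_c, vial_d above 0.022 m).
It fails at once if another thing on the bench moved by more than 20 mm (distance of any of small_vial, tweezers, weigh_boat, beaker_250, wash_bottle, notebook, marker, stir_rod from where it was at the start of the episode above 0.02 m).
It also fails if it takes over 72 s, if anything falls off the work surface, if the arm or the gripper's body presses on something with over 40 N, if the wrist force passes 120 N, or if a joint passes its speed limit or range.

## Working session

There is one attempt and no reset: what is moved stays moved. The work goes in short steps, Python scripts to look and compute and a tool call to move; the robot and the scene stay as the last step left them, time stands still between calls to the robot, and variables do not carry over. Pictures are saved under pics/ and viewed, at most 10 in all, crops included, and the job is handed in when it is done.

Besides the shell and the picture viewer there is one more tool, called after ">>>" as a command line: name --pt "numbers of a row" for each row, then --argument value for the rest. jog_arm: Moves the arm, as the interface text tells. Its arguments: {"type":"object","properties":{"steps":{"type":"array"},"squeeze":{"type":"number"}},"required":["steps"]}

```bash
mkdir -p pics; ls; cat > h.py <<'E'
import numpy as np, cv2
from plant import ctrl, imaging, sign_off
def cam(n):
    return imaging.read_camera(n)
def cloud(c):
    z=c["z_map"];v,u=np.mgrid[:z.shape[0],:z.shape[1]]
    K=c["mtx"];P=np.stack([(u-K[0,2])/K[0,0]*z,(v-K[1,2])/K[1,1]*z,z],-1)
    return P@c["pose"][:3,:3].T+c["pose"][:3,3]
def ray(c,u,v,h):
    K=c["mtx"];d=c["pose"][:3,:3]@np.array([(u-K[0,2])/K[0,0],(v-K[1,2])/K[1,1],1]);o=c["pose"][:3,3]
    return o+d*(h-o[2])/d[2]
def save(c,f): cv2.imwrite("pics/"+f,c["pixels"][:,:,::-1])
E
python3 - <<'E'
from h import *
for n in("top","side"):
    c=cam(n);save(c,n+"0.png");print(c["mtx"].round(1).tolist(),c["pose"].round(3).tolist());np.savez("/tmp/"+n+"0.npz",**c)
print(ctrl.get_state())
E
```

```text
pics
[[423.6, 0.0, 325.9], [0.0, 423.6, 197.3], [0.0, 0.0, 1.0]] [[-0.019, -0.992, 0.126, 0.435], [-1.0, 0.019, -0.003, 0.086], [0.001, -0.126, -0.992, 1.526], [0.0, 0.0, 0.0, 1.0]]
[[406.2, 0.0, 321.0], [0.0, 406.2, 200.2], [0.0, 0.0, 1.0]] [[-0.978, 0.168, -0.121, 0.772], [0.206, 0.746, -0.633, 0.734], [-0.016, -0.644, -0.765, 0.901], [0.0, 0.0, 0.0, 1.0]]
{'t': 0.1, 'q': array([-1.43161916e+00,  2.59110321e-01,  2.08258560e-02,  1.33369316e+00,
        3.75707352e-05,  1.41816425e+00]), 'joint_velocities': array([ 0.00106957, -0.00341952,  0.00348011,  0.00018145,  0.00027974,
        0.0017006 ]), 'joint_efforts': array([ 6.32878349e-03, -5.56686044e+01,  3.45075524e+01,  1.14277340e-02,
       -2.13269491e-04, -2.92231711e-06]), 'eef_pos': array([ 0.15818156, -0.52650584,  0.23873587]), 'orientation': array([-5.90511714e-04,  9.89374619e-01,  1.45387461e-01,  2.27584922e-05]), 'force': array([ 0.97131136,  0.4711443 , -1.37805125]), 'torque': array([ 0.0093968 , -0.02871594, -0.00058154]), 'grip_force': 0.0, 'finger_gap': 1.0004058424299334}
```

View pics/top0.png

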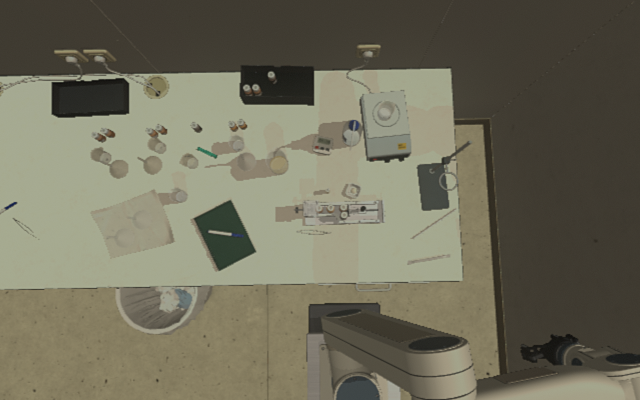

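View pics/side0.png

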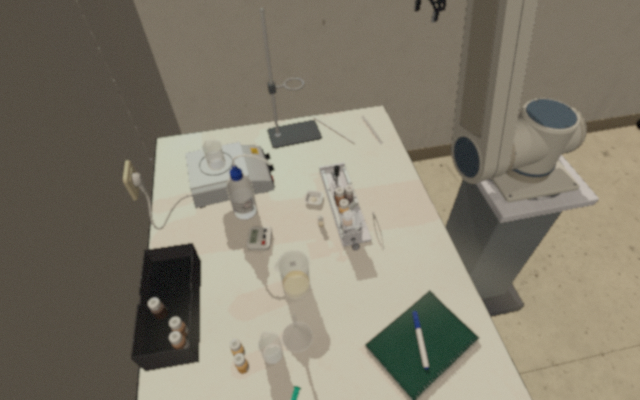

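The top view shows the track at about (300–383, 200–225), feeding left (world +y), with the pen side toward the robot. The side view shows the knob near (337,170) and the end block near (352,240). I'll take enlarged crops next.

```bash
python3 - <<'E'
import cv2
a=cv2.imread("pics/top0.png")[190:240,285:395];b=cv2.imread("pics/side0.png")[155:260,305:385]
a=cv2.resize(a,None,fx=7,fy=7,interpolation=cv2.INTER_CUBIC);cv2.imwrite("pics/tc.png",a)
b=cv2.resize(b,None,fx=5.7,fy=5.7,interpolation=cv2.INTER_CUBIC);cv2.imwrite("pics/sc.png",b)
E
```

```text
(no output)
```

View pics/tc.png

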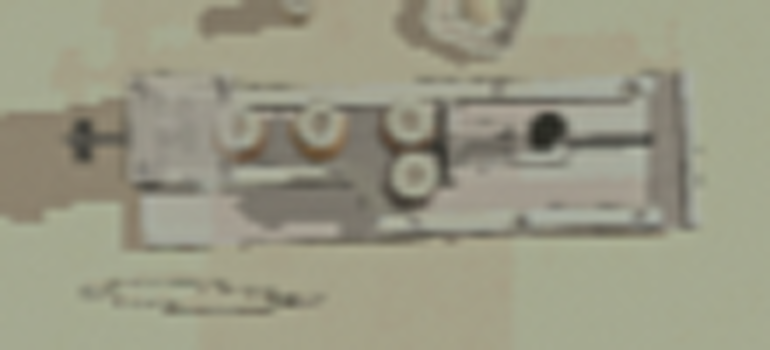

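View pics/sc.png

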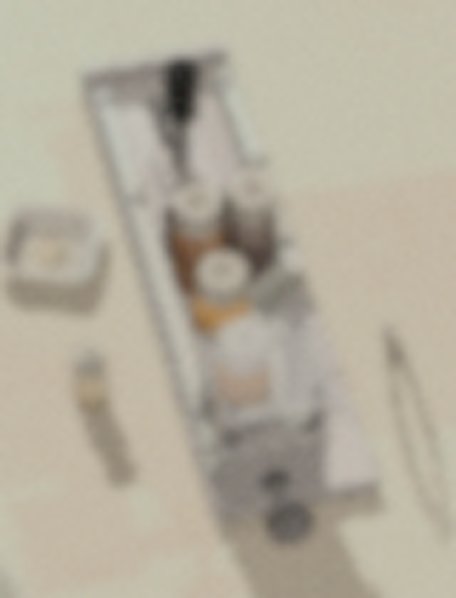

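The top crop (7×, offset 285,190) shows caps at crop (407,120), (412,175) blocking, (320,122) and (240,128); the knob at (547,130), the follower plate at x≈443 and the stop screw knob at (82,138). The side crop agrees.

```bash
python3 - <<'E'
from h import *
c=dict(np.load("/tmp/top0.npz"))
def w(x,y,h): return (ray(c,285+(x+.5)/7-.5,190+(y+.5)/7-.5,h)*1000).round(1)
for n,x,y,h in[("jam",407,120,.071),("blk",412,175,.071),("l1",320,122,.071),("l2",240,128,.071),("knob",547,130,.094),("plateTop",443,100,.049),("plateBot",443,185,.049),("screwknob",82,138,.035),
 ("railTR",655,88,.024),("railTL",235,95,.024),("railBR",655,222,.024),("railB mid",400,235,.024),("deckBL",140,245,.01)]: print(n,w(x,y,h))
g=c["pixels"].astype(int);P=cloud(c)*1000
s=P[196:228,292:392]; 
# knob by dark mask & depth
m=np.zeros(g.shape[:2],bool);m[200:218,355:372]=True;m&=g.max(-1)<70
v,u=np.nonzero(m);print("dark",u.mean(),v.mean(),m.sum(),(ray(c,u.mean(),v.mean(),.09)*1000).round(1), P[m][:,2].round(0))
for lo,hi,n in((62,76,"caps"),(86,100,"knob"),(20,28,"rails")):
    q=np.zeros_like(m);q[196:228,292:395]=True;q&=(P[...,2]>lo)&(P[...,2]<hi)
    k,l,st,ce=cv2.connectedComponentsWithStats(q.astype(np.uint8))
    for i in range(1,k):
        if st[i,4]>3: print(n,st[i,4],ce[i].round(1),P[l==i].mean(0).round(1),P[l==i].min(0).round(0),P[l==i].max(0).round(0))
E
```

```text
jam [586.   24.1  71. ]
blk [558.8  22.3  71. ]
l1 [585.8  67.1  71. ]
l2 [583.6 106.6  71. ]
knob [577.5 -42.7  94. ]
plateTop [598.    4.9  49. ]
plateBot [555.4   6.   49. ]
screwknob [583.7 186.9  35. ]
railTR [ 604.9 -104.7   24. ]
railTL [605.4 109.5  24. ]
railBR [ 536.6 -102.4   24. ]
railB mid [532.4  27.1  24. ]
deckBL [530.7 159.5  10. ]
dark 362.53333333333336 208.33333333333334 15 [577.3 -42.4  90. ] [94. 93. 97. 94. 97. 95. 91. 92. 98. 91. 93. 98. 86. 92. 94.]
caps 21 [319.2 208.1] [582.7 105.5  69.6] [573.  99.  64.] [594. 110.  75.]
caps 34 [329.9 207.4] [584.5  68.4  71.2] [576.  58.  64.] [593.  79.  75.]
caps 35 [342.5 206.9] [585.3  24.8  70.4] [575.  16.  63.] [596.  34.  76.]
caps 36 [343.3 214.9] [557.6  22.7  69.8] [547.  13.  62.] [568.  34.  76.]
knob 21 [362.5 208.1] [577.7 -42.1  93.7] [571. -51.  86.] [585. -34.  99.]
rails 36 [368.1 202. ] [605.9 -68.8  24.7] [ 602. -100.   20.] [610. -40.  28.]
rails 12 [382.4 203.5] [ 599.7 -119.8   24.4] [ 587. -122.   21.] [ 612. -118.   27.]
rails 68 [333.  203.1] [604.4  56.6  24.1] [598.   3.  20.] [609. 110.  27.
[... 163 characters left out ...]
[356.3 210.7] [575.8 -26.   23.5] [567. -43.  20.] [589.  -3.  27.]
rails 6 [351.5 208.7] [583.4  -9.1  22.8] [582. -14.  22.] [586.  -4.  25.]
rails 8 [382.4 210.9] [ 573.4 -118.7   23.8] [ 566. -121.   20.] [ 580. -117.   27.]
rails 4 [363.5 212. ] [570.8 -51.6  22.1] [567. -54.  21.] [574. -50.  23.]
rails 32 [324.7 214.9] [563.   86.8  23.2] [559.  64.  20.] [570. 111.  27.]
rails 99 [350.8 219.9] [543.3  -5.5  24.4] [535. -77.  20.] [569.  57.  28.]
rails 12 [383.3 218.8] [ 544.9 -121.1   24.3] [ 534. -124.   22.] [ 558. -119.   27.]
rails 8 [312.5 216. ] [559.7 130.3  24.4] [559. 118.  22.] [560. 143.  26.]
rails 14 [375.6 220.1] [540.8 -93.4  23.6] [ 538. -102.   20.] [545. -84.  28.]
```

>>> jog_arm --pt "0 0 -0.168 0.032 -0.02 0 0" --pt "0 0 -0.336 0.064 -0.04 0 0" --pt "0 0 -0.504 0.096 -0.0605 0 0" --pt "0 0 -0.672 0.128 -0.081 0 0" --pt "0 0 -0.84 0.16 -0.101 0 0" --squeeze 30

```text
t: 0.72
eef_pos: [0.283, -0.3828, 0.239]
orientation: [-0.0, 0.843, 0.538, 0.0]
force: [0.6, 0.2, -0.0]
finger_gap: 0.502
grip_force: 0.0
```

>>> jog_arm --pt "0 0 -0.168 0.036 0.01 0 0" --pt "0 0 -0.336 0.072 0.02 0 0" --pt "0 0 -0.504 0.108 0.03 0 0" --pt "0 0 -0.672 0.144 0.041 0 0" --pt "0 0 -0.84 0.18 0.051 0 0"

```text
t: 1.35
eef_pos: [0.4057, -0.2416, 0.2391]
orientation: [-0.0, 0.55, 0.835, 0.0]
force: [0.9, 0.6, 0.2]
finger_gap: 0.499
grip_force: 0.0
```

>>> jog_arm --pt "0 0 -0.168 0.023 0.047 0.012 0" --pt "0 0 -0.336 0.045 0.094 0.024 0" --pt "0 0 -0.504 0.068 0.141 0.036 0" --pt "0 0 -0.672 0.091 0.188 0.048 0" --pt "0 0 -0.84 0.1135 0.235 0.06 0"

```text
t: 1.98
eef_pos: [0.578, -0.045, 0.1786]
orientation: [-0.0, 0.161, 0.987, -0.0]
force: [0.5, -0.6, 0.4]
finger_gap: 0.502
grip_force: 0.0
```

>>> jog_arm --pt "0 0 -0.165 0 0 0.02 0" --pt "0 0 -0.325 0 0 0.04 0" --pt "0 0 -0.325 0 0 0.04 0"

```text
t: 2.35
eef_pos: [0.5762, -0.0461, 0.1377]
orientation: [-0.002, 0.003, 1.0, 0.0]
force: [-0.5, -0.4, 0.2]
finger_gap: 0.498
grip_force: 0.0
```

```bash
python3 - <<'E'
from h import *
c=cam("side");save(c,"s1.png");np.savez("/tmp/s1.npz",**c)
cv2.imwrite("pics/s1c.png",cv2.resize(c["pixels"][130:270,290:400,::-1],None,fx=4.2,fy=4.2,interpolation=cv2.INTER_CUBIC))
s=ctrl.get_state();print(s["eef_pos"],s["orientation"],s["force"])
E
```

```text
[ 0.5767677  -0.04641891  0.13891509] [-7.67616769e-04  4.12796621e-03  9.99991170e-01  1.75340046e-04] [-0.6790318  -0.25573256  0.80010199]
```

View pics/s1c.png

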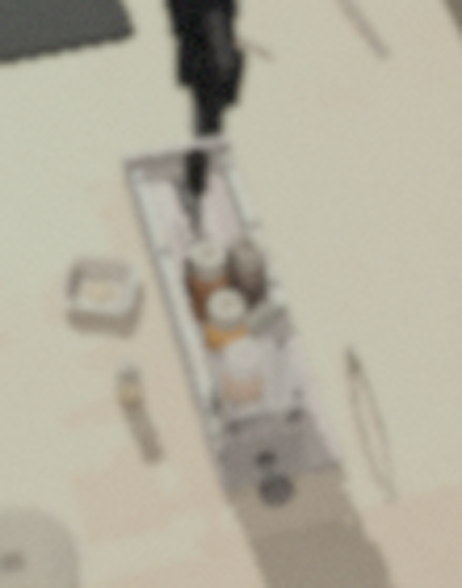

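The crop shows the fingers right above the knob, in line with it in x (crop 200,150). I'll descend and grip.

>>> jog_arm --pt "0 0 0 0 0.002 0.03 0" --pt "0 0 0 0 0.002 0.055 0" --pt "0 0 0 0 0.002 0.066 0" --pt "0 0 0 0 0.002 0.066 -0.4"

```text
t: 2.9
eef_pos: [0.5772, -0.0447, 0.0735]
orientation: [-0.0, 0.003, 1.0, 0.0]
force: [-0.4, 1.0, 0.5]
finger_gap: 0.311
grip_force: 0.0
```

>>> jog_arm --pt "0 0 0 0 0 0 -0.6" --pt "0 0 0 0 0 0 -0.8" --pt "0 0 0 0 0 0 -1" --pt "0 0 0 0 0 0 -1" --squeeze 30

```text
t: 3.4
eef_pos: [0.5776, -0.0446, 0.0743]
orientation: [0.001, 0.002, 1.0, -0.0]
force: [-2.0, 0.3, 6.0]
finger_gap: 0.197
grip_force: 29.8
```

>>> jog_arm --pt "0 0 0 0 -0.006 0 -1" --pt "0 0 0 0 -0.018 0 -1" --pt "0 0 0 0 -0.032 0 -1" --pt "0 0 0 0 -0.046 0 -1" --pt "0 0 0 0 -0.046 0 -1"

```text
t: 4.03
eef_pos: [0.5781, -0.0917, 0.0743]
orientation: [0.001, 0.003, 1.0, -0.001]
force: [2.9, -3.7, 4.9]
finger_gap: 0.197
grip_force: 29.7
```

>>> jog_arm --pt "0 0 0 0 0 0 -0.3" --pt "0 0 0 0 0 0 0" --pt "0 0 0 0 0 -0.02 0" --pt "0 0 0 0 0 -0.05 0" --pt "0 0 0 0.012 0.04 -0.065 -1"

```text
t: 4.65
eef_pos: [0.5659, -0.0515, 0.1392]
orientation: [0.001, 0.004, 1.0, -0.0]
force: [0.3, 0.3, 0.9]
finger_gap: 0.302
grip_force: 0.0
```

>>> jog_arm --pt "0 0 0 0.006 0.055 0 -1" --pt "0 0 0 0.0125 0.111 0 -1" --pt "0 0 0 0.0125 0.111 0.02 -1"

```text
t: 5.03
eef_pos: [0.5528, 0.0644, 0.1192]
orientation: [0.001, -0.0, 1.0, 0.0]
force: [-0.2, -0.6, 0.0]
finger_gap: -0.002
grip_force: 0.0
```

```bash
python3 - <<'E'
from h import *
s=ctrl.get_state();print(s["eef_pos"],s["orientation"],s["force"],s["finger_gap"])
c=cam("side");P=cloud(c)*1000
cv2.imwrite("pics/s2c.png",cv2.resize(c["pixels"][130:260,290:400,::-1],None,fx=4.5,fy=4.5,interpolation=cv2.INTER_CUBIC))
E
```

```text
[0.55284977 0.06435105 0.11920336] [ 1.04884355e-03 -2.07778884e-05  9.99999415e-01  2.63434574e-04] [-0.20567094 -0.64561511  0.01644158] -0.0018135076943001276
```

View pics/s2c.png

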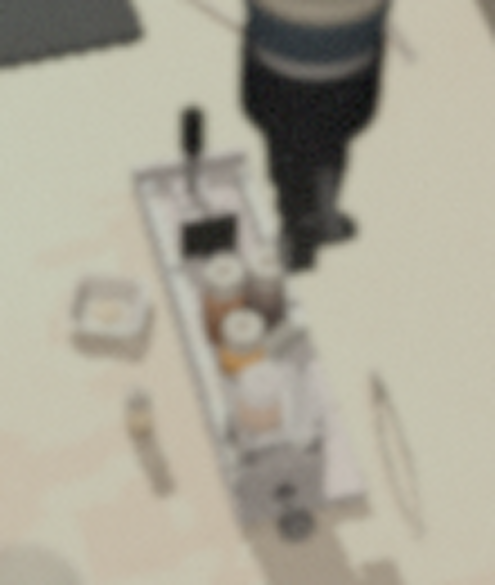

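The follower stands well back (plate at crop 210,235), and the closed fingers are ahead of the blocking vial at about crop (300,260). Next I'll descend and push back.

>>> jog_arm --pt "0 0 0 0 0 0.04 -1" --pt "0 0 0 0 0 0.073 -1" --pt "0 0 0 0 0 0.073 -1" --pt "0 0 0 0 -0.01 0.073 -1" --pt "0 0 0 0 -0.018 0.073 -1"

```text
t: 5.7
eef_pos: [0.5539, 0.0417, 0.0468]
orientation: [0.001, 0.003, 1.0, -0.0]
force: [-0.0, -0.8, 0.6]
finger_gap: 0.001
grip_force: 0.0
```

>>> jog_arm --pt "0 0 0 0 -0.006 0 -1" --pt "0 0 0 0 -0.012 0 -1" --pt "0 0 0 0 -0.018 0 -1" --pt "0 0 0 0 -0.024 0 -1" --pt "0 0 0 0 -0.029 0 -1"

```text
t: 6.32
eef_pos: [0.5529, 0.0132, 0.0453]
orientation: [-0.0, 0.002, 1.0, 0.0]
force: [0.3, -0.4, -0.0]
finger_gap: 0.004
grip_force: 0.1
```

```bash
cat >> h.py <<'E'
def track(p): # world mm -> track mm
    d=np.asarray(p)[:2]-[584.9,31.5];return np.array([-.01*d[0]+d[1],-d[0]-.01*d[1]]).round(1)
def caps(c,lo=60,hi=77):
    P=cloud(c)*1000;k0,q=0,np.zeros(P.shape[:2],bool);q[196:228,300:385]=True;q&=(P[...,2]>lo)&(P[...,2]<hi)
    k,l,st,ce=cv2.connectedComponentsWithStats(q.astype(np.uint8))
    for i in range(1,k):
        if st[i,4]>5: w=ray(c,*ce[i],.070)*1000;print(st[i,4],ce[i].round(1),w.round(0),track(w))
E
python3 - <<'E'
from h import *
s=ctrl.get_state();print(s["eef_pos"],s["force"],track(s["eef_pos"]*1000))
c=cam("top");caps(c)
a=c["pixels"][190:240,285:395,::-1];b=cam("side")["pixels"][140:250,305:395,::-1]
a=cv2.resize(a,(616,280),interpolation=cv2.INTER_CUBIC);b=cv2.resize(b,(254,310),interpolation=cv2.INTER_CUBIC)
o=np.zeros((590,616,3),np.uint8);o[:280]=a;o[280:,:254]=b;cv2.imwrite("pics/m3.png",o)
E
```

```text
[0.55288138 0.01323354 0.04525995] [ 0.30397975 -0.36256638 -0.026226  ] [-17.9  32.2]
22 [319.2 208. ] [583. 105.  70.] [74.  1.]
35 [329.9 207.6] [584.  69.  70.] [37.1  0.5]
8 [310.2 208.6] [582. 136.  70.] [104.9   2.2]
```

View pics/m3.png

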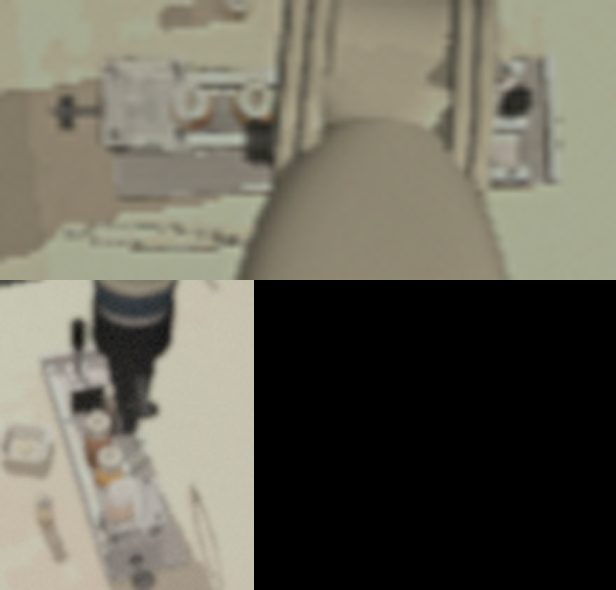

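The top view is hidden by the forearm. The side view shows the in-line vial still upright and the fingers back beside the pen at about (125,430). I'll lift clear and look again from the push-in side.

>>> jog_arm --pt "0 0 0 0 0.004 0 -1" --pt "0 0 0 0 0.004 -0.04 -1" --pt "0 0 0 0.01 0.004 -0.08 -1" --pt "0 0 0 0.03 -0.02 -0.08 -1" --pt "0 0 0 0.031 -0.025 -0.08 -1"

```text
t: 7.05
eef_pos: [0.521, -0.0115, 0.1258]
orientation: [0.0, 0.003, 1.0, -0.0]
force: [0.5, 0.5, -0.2]
finger_gap: 0.004
grip_force: 0.0
```

```bash
python3 - <<'E'
from h import *
s=ctrl.get_state();print(s["eef_pos"],s["force"],track(s["eef_pos"]*1000))
caps(cam("top"))
c=cam("side");P=cloud(c)*1000
q=(P[...,2]>62)&(P[...,2]<78)&(P[...,0]>530)&(P[...,0]<610)&(P[...,1]>-80)&(P[...,1]<60)
k,l,st,ce=cv2.connectedComponentsWithStats(q.astype(np.uint8))
for i in range(1,k):
    if st[i,4]>3: m=l==i;print(st[i,4],ce[i].round(1),P[m].mean(0).round(0),track(P[m].mean(0)),c["pixels"][m].mean(0).round(0))
cv2.imwrite("pics/s4c.png",cv2.resize(c["pixels"][140:240,300:390,::-1],None,fx=5.5,fy=5.5,interpolation=cv2.INTER_CUBIC))
E
```

```text
[ 0.52103637 -0.01146988  0.12583659] [ 0.50858243  0.51409645 -0.23466459] [-42.3  64.3]
21 [319.1 208. ] [583. 106.  70.] [74.1  0.8]
36 [329.8 207.5] [584.  69.  70.] [37.4  0.4]
36 [342.4 206.9] [586.  25.  70.] [-6.3 -0.7]
53 [346.5 179.8] [556. -10.  70.] [-40.9  28.9] [170. 166. 152.]
56 [339.5 191.2] [585.  27.  70.] [-4.8 -0.2] [165. 160. 146.]
```

View pics/s4c.png

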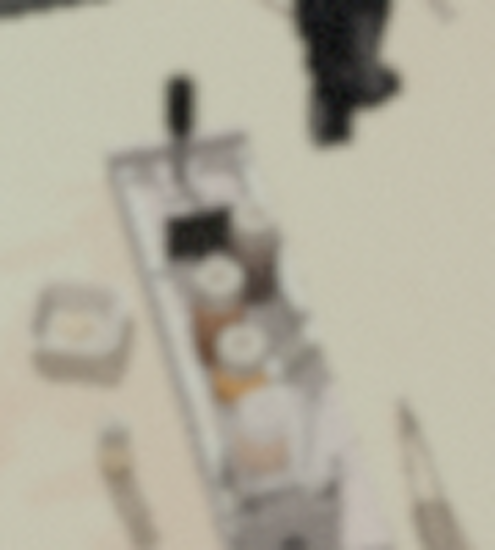

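The blocking vial now stands at crop (252,240), about track (-42, 28), upright and clear of its neighbour at (217,275). Next I'll descend beside it and push it across.

>>> jog_arm --pt "0 0 0 0 0 0.04 -1" --pt "0 0 0 0 0 0.08 -1" --pt "0 0 0 0 0 0.08 -1" --pt "0 0 0 -0.006 0 0.08 -1" --pt "0 0 0 -0.011 0 0.08 -1"

```text
t: 7.78
eef_pos: [0.5345, -0.0113, 0.0468]
orientation: [0.001, 0.002, 1.0, -0.0]
force: [-0.1, -0.5, -0.0]
finger_gap: 0.003
grip_force: 0.0
```

>>> jog_arm --pt "0 0 0 -0.006 0 0 -1" --pt "0 0 0 -0.012 0 0 -1" --pt "0 0 0 -0.018 0 0 -1" --pt "0 0 0 -0.023 0 0 -1" --pt "0 0 0 -0.027 0 0 -1"

```text
t: 8.4
eef_pos: [0.5601, -0.0115, 0.0452]
orientation: [-0.0, 0.002, 1.0, 0.0]
force: [-1.2, 0.1, -0.2]
finger_gap: 0.001
grip_force: 0.1
```

>>> jog_arm --pt "0 0 0 0.01 0 0 -1" --pt "0 0 0 0.014 0 -0.04 -1" --pt "0 0 0 0.01 -0.02 -0.09 -1" --pt "0 0 0 -0.01 -0.06 -0.09 0" --pt "0 0 0 -0.018 -0.08 -0.09 0"

```text
t: 9.02
eef_pos: [0.5775, -0.0929, 0.1357]
orientation: [0.0, 0.003, 1.0, -0.0]
force: [0.2, -0.3, -1.4]
finger_gap: 0.423
grip_force: 0.0
```

```bash
python3 - <<'E'
from h import *
s=ctrl.get_state();print(s["eef_pos"],s["force"],s["finger_gap"])
caps(cam("top"))
c=cam("side");P=cloud(c)*1000
q=(P[...,2]>62)&(P[...,2]<78)&(P[...,0]>530)&(P[...,0]<610)&(P[...,1]>-80)&(P[...,1]<60)
k,l,st,ce=cv2.connectedComponentsWithStats(q.astype(np.uint8))
for i in range(1,k):
    if st[i,4]>3: m=l==i;print(st[i,4],track(P[m].mean(0)),c["pixels"][m].mean(0).round(0))
E
```

```text
[ 0.57748715 -0.09294667  0.13568503] [ 0.18186055 -0.27094694 -1.42660016] 0.4225472658189017
19 [319.1 207.9] [583. 106.  70.] [74.2  0.8]
34 [330.  207.5] [584.  68.  70.] [36.6  0.3]
36 [342.5 207. ] [585.  25.  70.] [-6.7 -0.3]
36 [353.3 206.8] [585. -13.  70.] [-44.1   0.1]
55 [-41.2   0.5] [159. 155. 141.]
56 [-4.5  0.2] [164. 158. 145.]
4 [27.6  2.6] [175. 170. 155.]
```

>>> jog_arm --pt "0 0 0 0 0.001 0.03 0" --pt "0 0 0 0 0.001 0.055 0" --pt "0 0 0 0 0.001 0.062 -0.3" --pt "0 0 0 0 0.001 0.062 -1" --pt "0 0 0 0 0.001 0.062 -1"

```text
t: 9.75
eef_pos: [0.5764, -0.0899, 0.0727]
orientation: [-0.001, 0.002, 1.0, 0.0]
force: [-0.9, 0.2, -14.1]
finger_gap: 0.2
grip_force: 29.9
```

>>> jog_arm --pt "0 0 0 0 0 0 -1" --pt "0 0 0 0 0.003 0 -1" --pt "0 0 0 0 0.007 0 -1" --pt "0 0 0 0 0.011 0 -1" --pt "0 0 0 0 0.015 0 -1" --squeeze 30

```text
t: 10.38
eef_pos: [0.5763, -0.0759, 0.0727]
orientation: [-0.001, 0.003, 1.0, -0.0]
force: [-6.1, -4.4, -15.4]
finger_gap: 0.197
grip_force: 29.8
```

>>> jog_arm --pt "0 0 0 0.0012 0.002 0.001 -1" --pt "0 0 0 0.0012 0.004 0.001 -1" --pt "0 0 0 0.0012 0.006 0.001 -1" --pt "0 0 0 0.0012 0.008 0.001 -1" --pt "0 0 0 0.0012 0.01 0.001 -1"

```text
t: 11.0
eef_pos: [0.5762, -0.066, 0.0726]
orientation: [-0.0, 0.003, 1.0, -0.001]
force: [-4.7, -3.9, -8.7]
finger_gap: 0.203
grip_force: 30.3
```

>>> jog_arm --pt "0 0 0 0 0.0025 0 -1" --pt "0 0 0 0 0.005 0 -1" --pt "0 0 0 0 0.0075 0 -1" --pt "0 0 0 0 0.01 0 -1" --pt "0 0 0 0 0.0125 0 -1"

```text
t: 11.62
eef_pos: [0.576, -0.0534, 0.0726]
orientation: [-0.0, 0.003, 1.0, -0.001]
force: [-4.5, -4.0, -8.7]
finger_gap: 0.197
grip_force: 30.4
```

>>> jog_arm --pt "0 0 0 0 0.0025 0 -1" --pt "0 0 0 0 0.005 0 -1" --pt "0 0 0 0 0.0075 0 -1" --pt "0 0 0 0 0.01 0 -1" --pt "0 0 0 0 0.0125 0 -1"

```text
t: 12.25
eef_pos: [0.5758, -0.0409, 0.0726]
orientation: [-0.0, 0.003, 1.0, -0.001]
force: [-5.5, -4.3, -8.0]
finger_gap: 0.192
grip_force: 30.4
```

>>> jog_arm --pt "0 0 0 0.001 0.002 0.0006 -1" --pt "0 0 0 0.001 0.004 0.0006 -1" --pt "0 0 0 0.001 0.006 0.0006 -1"

```text
t: 12.62
eef_pos: [0.5758, -0.035, 0.0726]
orientation: [0.001, 0.003, 1.0, -0.001]
force: [-3.8, -3.8, -5.0]
finger_gap: 0.193
grip_force: 30.9
```

```bash
python3 - <<'E'
from h import *
s=ctrl.get_state();print(s["eef_pos"],s["force"])
caps(cam("top"))
c=cam("side");P=cloud(c)*1000
q=(P[...,2]>62)&(P[...,2]<77)&(P[...,0]>530)&(P[...,0]<610)&(P[...,1]>-30)&(P[...,1]<105)
k,l,st,ce=cv2.connectedComponentsWithStats(q.astype(np.uint8))
for i in range(1,k):
    if st[i,4]>3: m=l==i;print(st[i,4],track(P[m].mean(0)),c["pixels"][m].mean(0).round(0))
E
```

```text
[ 0.57575595 -0.03500696  0.07257877] [-3.83198519 -3.7847243  -4.96341713]
19 [319.  207.9] [583. 106.  70.] [74.6  0.8]
32 [325.4 207.8] [584.  84.  70.] [52.4  0.7]
35 [333.4 207.3] [585.  56.  70.] [24.8 -0.1]
22 [339.8 207. ] [585.  34.  70.] [ 2.6 -0.5]
16 [-49.3   9.6] [118. 114. 108.]
175 [28.6  0.7] [160. 154. 141.]
```

>>> jog_arm --pt "0 0 0 0.0005 0.0008 0.0003 -1" --pt "0 0 0 0.0005 0.0016 0.0003 -1" --pt "0 0 0 0.0005 0.0024 0.0003 -1" --pt "0 0 0 0.0005 0.003 0.0003 -1" --pt "0 0 0 0.0005 0.0036 0.0003 -1"

```text
t: 13.35
eef_pos: [0.5757, -0.0312, 0.0725]
orientation: [0.001, 0.002, 1.0, -0.0]
force: [-3.7, -4.7, 2.2]
finger_gap: 0.198
grip_force: 31.4
```

>>> jog_arm --pt "0 0 0 0 0.0004 0 -1" --pt "0 0 0 0 0.0008 0 -1" --pt "0 0 0 0 0.0012 0 -1" --pt "0 0 0 0 0.0016 0 -1" --pt "0 0 0 0 0.002 0 -1"

```text
t: 13.98
eef_pos: [0.5757, -0.0292, 0.0725]
orientation: [0.001, 0.003, 1.0, -0.0]
force: [-3.5, -3.6, 2.1]
finger_gap: 0.2
grip_force: 31.4
```

>>> jog_arm --pt "0 0 0 0 0.0004 0 -1" --pt "0 0 0 0 0.0008 0 -1" --pt "0 0 0 0 0.0012 0 -1" --pt "0 0 0 0 0.0016 0 -1" --pt "0 0 0 0 0.002 0 -1"

```text
t: 14.6
eef_pos: [0.5756, -0.0272, 0.0725]
orientation: [0.001, 0.003, 1.0, -0.0]
force: [-4.4, -3.6, 3.1]
finger_gap: 0.199
grip_force: 31.4
```

>>> jog_arm --pt "0 0 0 0 0.0004 0 -1" --pt "0 0 0 0 0.0008 0 -1" --pt "0 0 0 0 0.0012 0 -1" --pt "0 0 0 0 0.0016 0 -1" --pt "0 0 0 0 0.002 0 -1"

```text
t: 15.22
eef_pos: [0.5757, -0.0266, 0.0725]
orientation: [0.001, 0.003, 1.0, -0.002]
force: [-4.1, -13.3, 2.0]
finger_gap: 0.198
grip_force: 31.7
```

>>> jog_arm --pt "0 0 0 0 -0.0001 0 -1" --pt "0 0 0 0 -0.0002 0 -1" --pt "0 0 0 0 -0.0002 0 -1" --pt "0 0 0 0 -0.0002 0 -1" --pt "0 0 0 0 -0.0002 0 -1"

```text
t: 15.85
eef_pos: [0.5757, -0.0266, 0.0725]
orientation: [0.001, 0.003, 1.0, -0.001]
force: [-4.2, -9.9, 2.5]
finger_gap: 0.199
grip_force: 31.6
```

```bash
python3 - <<'E'
from h import *
s=ctrl.get_state();print(s["eef_pos"],s["force"])
c=cam("top");caps(c)
cv2.imwrite("pics/t9.png",cv2.resize(c["pixels"][190:240,285:395,::-1],None,fx=7,fy=7,interpolation=cv2.INTER_CUBIC))
E
```

```text
[ 0.57565083 -0.026596    0.07248153] [-4.19094328 -9.86181478  2.51904023]
35 [323.2 207.6] [584.  91.  70.] [60.  -0.1]
33 [331.  207.3] [585.  65.  70.] [33.  -0.2]
23 [337.7 207.1] [585.  41.  70.] [10.  -0.2]
```

View pics/t9.png

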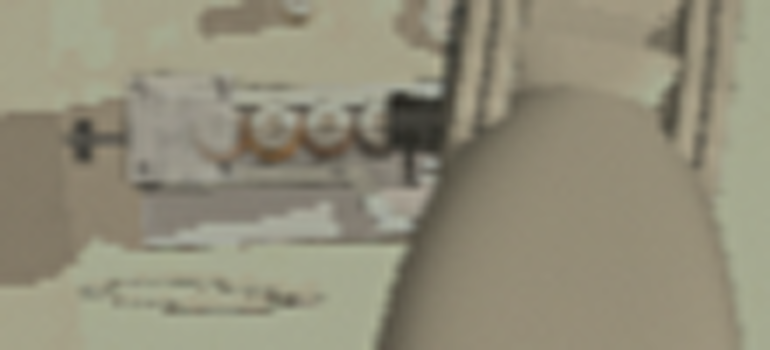

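The top view shows four caps in a contiguous row at crop (215–385,125), straight and upright under the guard edge. I'll hold at about 8 N on the glass.

>>> jog_arm --pt "0 0 0 0 0.0001 0 -1" --pt "0 0 0 0 0.0001 0 -1" --pt "0 0 0 0 0.0001 0 -1" --pt "0 0 0 0 0.0001 0 -1" --pt "0 0 0 0 0.0001 0 -1"

```text
t: 16.52
eef_pos: [0.5757, -0.0266, 0.0725]
orientation: [0.001, 0.003, 1.0, -0.002]
force: [-5.3, -10.9, 2.1]
finger_gap: 0.2
grip_force: 31.6
```

>>> jog_arm --pt "0 0 0 0 0.0001 0 -1" --pt "0 0 0 0 0.0001 0 -1" --pt "0 0 0 0 0.0001 0 -1" --pt "0 0 0 0 0.0001 0 -1" --pt "0 0 0 0 0.0001 0 -1"

```text
t: 17.15
eef_pos: [0.5756, -0.0266, 0.0725]
orientation: [0.001, 0.003, 1.0, -0.002]
force: [-4.0, -12.2, 1.5]
finger_gap: 0.206
grip_force: 31.7
```

>>> jog_arm --pt "0 0 0 0 -0.0003 0 -1" --pt "0 0 0 0 -0.0006 0 -1" --pt "0 0 0 0 -0.0006 0 -1"

```text
t: 17.52
eef_pos: [0.5757, -0.0266, 0.0725]
orientation: [0.001, 0.003, 1.0, -0.001]
force: [-4.6, -7.9, 2.2]
finger_gap: 0.198
grip_force: 31.6
```

>>> jog_arm --pt "0 0 0 0 -0.0003 0 -1" --pt "0 0 0 0 -0.0006 0 -1" --pt "0 0 0 0 -0.0006 0 -0.3" --pt "0 0 0 0 -0.0006 0 -0.2" --pt "0 0 0 0 -0.0006 0 -0.2"

```text
t: 18.15
eef_pos: [0.5754, -0.0259, 0.0716]
orientation: [0.0, 0.002, 1.0, 0.0]
force: [0.3, -0.6, 0.2]
finger_gap: 0.403
grip_force: 0.0
```

>>> jog_arm --pt "0 0 0 0 0 -0.01 -0.2" --pt "0 0 0 0 0 -0.04 -0.2" --pt "0 0 0 0 0 -0.09 -0.2" --pt "0 0 0 0 -0.05 -0.12 -0.2" --pt "0 0 0 0 -0.11 -0.14 -0.2"

```text
t: 18.77
eef_pos: [0.575, -0.1357, 0.214]
orientation: [0.002, 0.001, 1.0, -0.0]
force: [1.4, 0.0, 0.1]
finger_gap: 0.404
grip_force: 0.0
```

>>> jog_arm --pt "0 0 0 0.05 -0.03 0 -0.2" --pt "0 0 0 0.1 -0.06 0 -0.2" --pt "0 0 0 0.15 -0.09 0 -0.2" --pt "0 0 0 0.15 -0.09 0 -0.2"

```text
t: 19.27
eef_pos: [0.4216, -0.2261, 0.2123]
orientation: [0.0, 0.005, 1.0, -0.0]
force: [-0.5, -0.4, 0.4]
finger_gap: 0.402
grip_force: 0.0
```

```bash
python3 - <<'E'
from h import *
s=ctrl.get_state();print(s["eef_pos"],s["force"])
c=cam("top");caps(c);caps(c,86,100)
E
```

```text
[ 0.42160048 -0.22612019  0.21231482] [-0.47165326 -0.39945666  0.42196905]
35 [323.3 207.7] [584.  91.  70.] [59.7  0.5]
36 [331.  207.4] [585.  65.  70.] [33.1 -0.1]
35 [338.6 207.2] [585.  38.  70.] [6.8 0.1]
21 [357.7 208.1] [580. -28.  70.] [-59.1   5.1]
```

```bash
python3 -c "
from plant import sign_off
print(sign_off())"
```

```text
the job is handed in; nothing more can be done
None
```

I nudged the blocking vial back and in behind its neighbour, so all four now stand in single file against the end stop. I held the row with an estimated 8 N on the glass (wrist force less the follower's drag), left the follower against it with the arm clear, and handed the job in at about 19 s. I don't have the judge's verdict.

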